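Show a bearing ball to the inspection camera

TASK

Pick up the blue bearing tray by the black grip on its bow and carry it to the inspection camera without losing the loose steel ball from its pocket. Hold the tray level in the air with the ball straight in front of the lens at lens height and a long side of the tray square to the lens, and move it towards the lens, feeling for the two orange sprung stops, until the tray's long side presses lightly on them and they give a little. Finish while still holding it there, level and still; do not shove the stand hard and do not disturb the other things.

Things in the scene. Friction and masses are not known exactly. Their poses are not given: they have to be found in the camera images.
- tray: loose blue plate 110 (x) x 70 (y) x 8 mm, about 150 g; origin at the centre of its underside, z up. An aluminium bow stands over it along x (legs at x = +-48 mm, crossbar 54 to 60 mm high), on top a black upright grip block, 44 mm long (x), 14 mm thick (y), 58 to 94 mm above the origin: pinch it across y from above. Either long side may face the lens.
- grip (a point): middle of the black grip block of the tray, 78 mm above the tray's origin; its axes are the tray's
- pocket (a point): where the ball's centre is when it sits centred in the tray's pocket, 17 mm above the tray's origin. The pocket is a flat-bottomed round recess in the middle of the plate, 25 mm across and only 3 mm deep.
- ball_center (a point): centre of the loose steel ball, 24 mm diameter, about 56 g; it can roll about 4 mm each way inside the pocket and climbs out over the edge at about 40 degrees of tilt or by a jerk
- stand: fixed inspection camera stand: dark base plate 110x110x12 mm, column to 160 mm height, white camera with its black lens 130 mm high. Origin at the centre of the underside; the lens looks along the stand's own -x, y is sideways, z up. In front of the lens, below its view, a sprung fork carries two upright orange bumpers.
- stop_zone (a point): point fixed to the stand, 126 mm along its -x from its origin, 116 mm high, axes as the stand's: middle of the range where the bumpers' front faces may stand, up to 15 mm nearer or farther (set differently each time, not reported: feel for it). Bumpers at y = +-37 mm, 90 to 141 mm high. They yield 20 mm towards the lens (+x) on a spring: 1 N at first, 0.25 N more per mm, then solid.
- lens (a point): middle of the lens's front face, 60 mm along the stand's -x from its origin and 130 mm high; its axes are the stand's
- timer: white square timer, 62x62x19 mm, lying flat; a bystander, leave it alone; origin at the centre of its underside
- fuse_tin: small tin with a green lid, 40x56x22 mm; a bystander, leave it alone; origin at the centre of its underside
- vial_c: clear vial with a red cap, 30 mm across, 50 mm tall; a bystander, leave it alone; origin at the centre of its underside
- glue: white glue bottle with a red tip, 28 mm across, 92 mm tall; a bystander, leave it alone; origin at the centre of its underside
- tape_clear: roll of tan tape, 68 mm across, 18 mm tall, lying flat; a bystander, leave it alone; origin at the centre of its underside
- petri: petri dish, 65 mm across, 15 mm tall; a bystander, leave it alone; origin at the centre of its underside
- vial_d: vial with a white cap, 27 mm across, 40 mm tall; a bystander, leave it alone; origin at the centre of its underside

How it is judged:
On the way, in this order (a step that is already met when the one before it is completed fails the run):
1. the tray is lifted clear of the worktop in the fingers, ball in its pocket (height (world z) of tray above 0.04 m and contact force between tray and the fingers above 1 N and distance between ball_center and pocket below 0.01 m), for 0.2 s.
2. the tray, level, in front of the lens, presses lightly on the orange stops (y of pocket in the frame of stand between -0.015 and 0.015 m and z of pocket in the frame of stand between 0.115 and 0.145 m and x of pocket in the frame of stand between -0.2 and -0.1 m and angle between the y axis of tray and the x axis of stand, either way round below 0.2 rad and angle between tray's own z axis and vertical below 0.12 rad and contact force between tray and stand above 0.5 N and distance between ball_center and pocket below 0.01 m), for 0.2 s.
At the end, for the whole second after the job is handed in: Tray held by the fingers in the air, still, level and square to the lens (0.12 and 0.2 rad), its pocket within 15 mm sideways and in height of the lens axis, its long side pressing the orange stops with 0.5 to 15 N, the ball in its pocket (all of step 2 and contact force between tray and stand below 15 N and contact force between tray and the fingers above 1 N and height (world z) of tray above 0.09 m and linear speed of tray below 0.02 m/s and angular speed of tray below 0.2 rad/s); the arm keeps its last pose, push and grip.
It fails at once if the ball leaves its pocket (distance between ball_center and pocket above 0.012 m).
It fails at once if the stand is shoved hard with the tray (over 20 N) or with the arm (over 20 N) (contact force between any of tray, the arm and stand above 20 N).
It fails at once if a bystander is moved by more than 20 mm (distance of any of timer, fuse_tin, vial_c, glue, tape_clear, petri, vial_d from where it was at the start of the episode above 0.02 m).
It also fails if it takes over 48 s, if anything falls off the work surface, if the arm or the gripper's body presses on something with over 40 N, if the wrist force passes 120 N, or if a joint passes its speed limit or range.

ROBOT

A 7-joint arm with a two-finger parallel gripper is mounted at the origin on a cart in front of the work surface, level with it; the furniture and walls round the work are solid. World frame = base frame: x ahead of the robot, y to its left, z up, the work surface at z = 0. Lengths are in m, angles in rad, forces in N, time in s.
With the tool pointing down it reaches from about 0.425 to 0.925 m from the base axis. Payload 6.8 kg.
Tool frame: the origin (TCP) lies on the centre line of the jaws, within the pads' length; the fingertips stand 14 mm ahead of it and the grasp point (between the pads) lies 5 mm behind it; z points along the fingers, y is the direction in which the jaws open and shut (so a half turn about z gives the same grasp; the last joint's range is limited). The gripper opens to 85 mm and grips with 20 to 120 N. Pads are 22 mm wide; open, the fingers measure 114 mm over their backs; the gripper's body (76 mm by 85 mm) begins 54 mm behind the grasp point. The pads swing forward as they close: fully open they stand 13 mm farther back than shut.
Start: joints at [-1.225, 0.477, 0.022, 1.555, -0.011, 1.109, -0.083], TCP at [0.296, 0.607, 0.245] pointing down, gripper open.
Joint ranges: [-2.96, 2.96], [-0.34, 2.1], [-1.41, 1.46], [0.24, 2.44], [-1.37, 4.51], [0.17, 1.92], [-2.96, 2.96]. Speed limits (rad/s): [2.39, 2.39, 3.14, 3.14, 3.14, 3.14, 3.14].

INTERFACE

Orientations are given as a unit quaternion [x, y, z, w].
In Python, from rig import manip gives the robot as it stands.
- The arm moves only by the tool send_rows, never from a script. Its argument "motion" is a list of rows, each a list of 5 numbers: the finger opening in cm, from 0 to 8.54, then the shift along the tool's x, y, z in cm, then the turn about the tool's z in degrees. In form: [[gripper, dx, dy, dz, roll], ...]. A call has 1 to 5 rows; each row shifts and turns the pose as measured when the row begins, along the tool's axes as they then stand; what a row does not reach is not made up. A row lasts 1/10 s, in which the tool goes at most 50 mm and 8.59 degrees, less where a joint would pass 70% of its speed; a pose out of reach is approached as far as the arm can. A call is refused whole if a number of a shift passes 5 or a number of a turn 8.59, either way. A call with a gripper value outside its range is refused whole. The fingers move at their own pace and stop on an object; "force" is the grip in N (left out, the last holds). Time passes only in rows, so rows that do not move let the fingers close. It gives the time, the measured TCP pose, the force and the opening at its end, in the units of the state.
- manip.sense(): the state, without advancing time (a new reading comes with each control period).
- manip.get_image(name): name is "scene" or "top" or "wrist"; returns a dict with "image" (384x512x3 uint8, blue, green, red), "range_z" (384x512 float32, m along the optical axis (not along the pixel's ray), 0 where there is no reading), "intrinsics" (3x3 intrinsics, pixels), "k1" (the pictures are not rectified: a ray, as slopes to the right and down, at radius r is drawn at 1 + k1 r^2 times it, then the intrinsics apply), "camera_from_world" (4x4, takes a point from world to camera coordinates). Camera axes: x right, y down, z forward; pixel columns grow to the right and rows downward; lengths in m; the calibration is good to about 2 mm. A picture is of the moment at which its call begins.
- manip.finish_job(): hands the job in, once; it reports no verdict.
The state is a dict: "clock": time; "q": joint angles; "dq": joint speeds; "joint_efforts": joint torques, N m; "ee_pos": TCP position; "orientation": TCP orientation; "wrist_force": force on the tool from outside, world axes, zero at the start; "torque": the same for the moment, N m; "width": opening from 0.0 (shut) to 1.0 (fully open).
Only numpy, scipy, OpenCV 4.12 (cv2) and the standard library are available. Lean on these libraries where they do the work, as an engineer would, in place of code of your own. Each camera call takes 0.05 s, during which the arm holds its last target. There are 200 camera calls.

## Working session

There is one attempt and no reset: what is moved stays moved. The work goes in short steps, Python scripts to look and compute and a tool call to move; the robot and the scene stay as the last step left them, time stands still between calls to the robot, and variables do not carry over. Pictures are saved under pics/ and viewed, about 8 in all and at most 12, crops included, and the job is handed in when it is done.

Besides the shell and the picture viewer there is one more tool, called after "Request:" by a JSON object that holds its "method" and its "body". send_rows: Moves the arm, as the interface text tells. Its arguments: {"type":"object","properties":{"motion":{"type":"array"},"force":{"type":"number"}},"required":["motion"]}

```bash
ls; mkdir -p pics
cat > h.py <<'E'
import numpy as np, cv2
from rig import manip
def get(n,save=None):
    d=manip.get_image(n)
    if save: cv2.imwrite('pics/'+save,d['image'])
    return d
def world(d):
    """world point per pixel HxWx3 (nan where no range)"""
    K=np.array(d['intrinsics']);h,w=d['range_z'].shape
    u,v=np.meshgrid(np.arange(w),np.arange(h))
    p=np.stack([u,v],-1).reshape(-1,1,2).astype(float)
    s=((p[:,0]-[K[0,2],K[1,2]])/[K[0,0],K[1,1]]);o=s.copy()
    for _ in range(20): s=o/(1+d['k1']*(s**2).sum(1,keepdims=True))
    z=d['range_z'].reshape(-1,1).astype(float).copy();z[z==0]=np.nan
    c=np.hstack([s*z,z,np.ones_like(z)])
    return (c@np.linalg.inv(np.array(d['camera_from_world'])).T)[:,:3].reshape(h,w,3)
E
python3 - <<'E'
from h import *
a=get('top','top0.png');b=get('scene','scene0.png')
np.savez('d0.npz',top=world(a),scene=world(b),ti=a['image'],si=b['image'])
s=manip.sense();print(s)
E
```

```text
pics
{'clock': 0.1, 'q': array([-1.22511479,  0.47773392,  0.02230111,  1.55632545, -0.01149648,
        1.10931108, -0.08310313]), 'dq': array([ 0.00136606, -0.00241779, -0.00040579, -0.00349076,  0.00063875,
       -0.00068937, -0.00124467]), 'joint_efforts': array([ 2.86585608e-03, -5.97756314e+01,  1.61300596e+00, -2.81958622e+01,
        1.28531578e-02,  4.99548813e-03,  2.65222830e-07]), 'ee_pos': array([0.29566297, 0.60624183, 0.24442252]), 'orientation': array([ 2.24921884e-01,  9.74376449e-01, -8.14157747e-04, -1.34367660e-04]), 'wrist_force': array([-0.5098167 ,  0.53492364, -0.79358043]), 'torque': array([-0.02542172,  0.00973701,  0.00657781]), 'width': 1.0034525681960906}
```

View pics/top0.png

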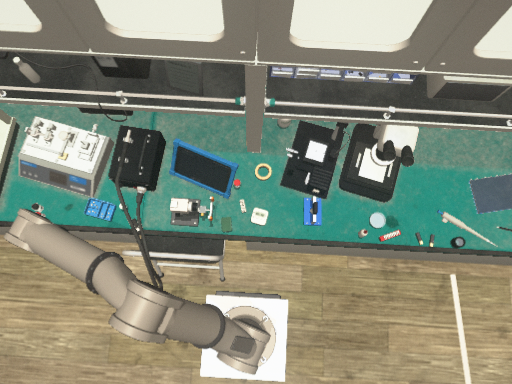

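View pics/scene0.png

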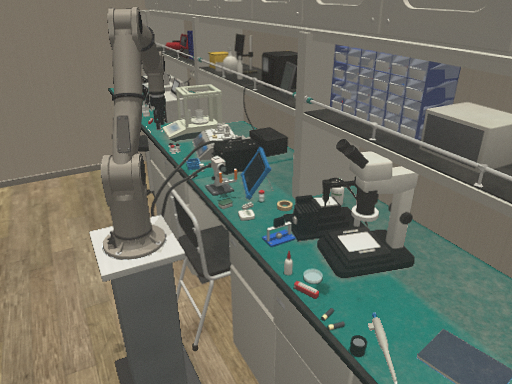

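Run:
```python
from h import *
d=np.load('d0.npz');im=d['ti'];W=d['top']
c=cv2.resize(im[170:250,160:425],None,fx=3,fy=3,interpolation=cv2.INTER_CUBIC)
s=cv2.resize(d['si'][145:300,190:345],None,fx=3.8,fy=3.8,interpolation=cv2.INTER_CUBIC)
o=np.zeros((240+350,800,3),np.uint8);o[:240,:795]=c
s=cv2.resize(d['si'][145:265,190:345],(452,350),interpolation=cv2.INTER_CUBIC);o[240:,:452]=s
cv2.imwrite('pics/crop1.png',o)
for n,(u,v) in dict(grip=(313,207),tray=(313,219),tray2=(308,204),cam=(178,205),standbase=(187,221),bump=(211,203),bump2=(210,213),timer=(260,216),tin=(227,224),vialc=(237,184),petri=(377,219),tape=(263,171),viald=(242,206),post=(255,130),scr=(204,167)).items(): print(n,W[v,u].round(3))
```

```text
grip [ 0.501 -0.234  0.079]
tray [ 0.458 -0.238  0.059]
tray2 [ 0.527 -0.224  0.003]
cam [0.464 0.275 0.147]
standbase [0.428 0.258 0.007]
bump [0.49  0.159 0.092]
bump2 [0.452 0.16  0.09 ]
timer [ 0.462 -0.032  0.028]
tin [0.423 0.096 0.021]
vialc [0.581 0.066 0.054]
petri [ 0.481 -0.499  0.014]
tape [ 0.656 -0.035 -0.004]
viald [0.5   0.042 0.02 ]
post [0.734 0.006 0.257]
scr [0.627 0.196 0.109]
```

View pics/crop1.png

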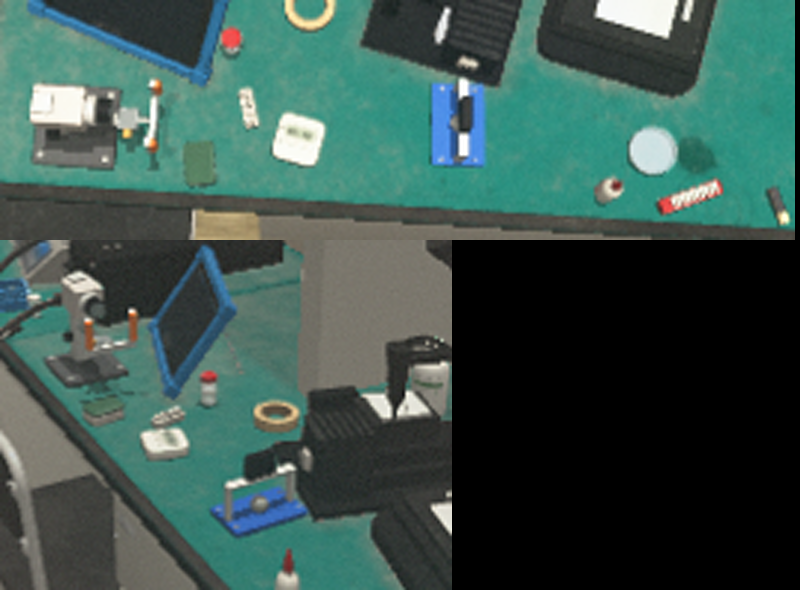

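Run:
```python
from h import *
d=np.load('d0.npz')
def m(W,im,f,lo,hi):
    hsv=cv2.cvtColor(im,cv2.COLOR_BGR2HSV);return f(hsv)&(W[...,0]>lo[0])&(W[...,0]<hi[0])&(W[...,1]>lo[1])&(W[...,1]<hi[1])&(W[...,2]>lo[2])&(W[...,2]<hi[2])
for t,i in(('top','ti'),('scene','si')):
    W=d[t];im=d[i]
    k=m(W,im,lambda h:(h[...,0]>100)&(h[...,0]<125)&(h[...,1]>120),(.35,-.4,-.01),(.6,-.1,.025))
    P=W[k][:,:2].astype(np.float32);print(t,'tray',k.sum(),cv2.minAreaRect(P),P.mean(0))
    k=m(W,im,lambda h:(h[...,0]<18)&(h[...,1]>110)&(h[...,2]>100),(.38,.1,.07),(.56,.22,.17))
    P=W[k];print('orange',k.sum(),*[ (q.mean(0).round(3),len(q)) for q in (P[P[:,0]<.47],P[P[:,0]>.47])])
    k=m(W,im,lambda h:h[...,2]<140,(.36,.17,-.0),(.6,.36,.03))
    P=W[k][:,:2].astype(np.float32);print('base',k.sum(),cv2.minAreaRect(P))
# height map 5cm cells
P=np.vstack([d['top'].reshape(-1,3),d['scene'].reshape(-1,3)]);P=P[~np.isnan(P).any(1)]
xs=np.arange(.3,.8,.05);ys=np.arange(.7,-.45,-.05)
print('x    ',*(f'{x:.2f}' for x in xs))
for y in ys:
    print(f'{y:5.2f}',*(f"{int(1000*max(P[(abs(P[:,0]-x)<.025)&(abs(P[:,1]-y)<.025)][:,2],default=-.009)):4d}" for x in xs))
```

```text
top tray 338 ((0.500052809715271, -0.24231398105621338), (0.11488550901412964, 0.07152679562568665), 1.4315837621688843) [ 0.4965901  -0.23981617]
orange 16 (array([0.427, 0.153, 0.125]), 8) (array([0.499, 0.152, 0.133]), 8)
base 590 ((0.4822241961956024, 0.2619209289550781), (0.18458150327205658, 0.2348456233739853), 88.18303680419922)
scene tray 257 ((0.5024606585502625, -0.2395130693912506), (0.1205286979675293, 0.08354116231203079), 2.7349650859832764) [ 0.50001246 -0.2501337 ]
orange 45 (array([0.43 , 0.149, 0.116]), 23) (array([0.503, 0.147, 0.119]), 22)
base 372 ((0.48368707299232483, 0.2651197910308838), (0.2317936271429062, 0.18976308405399323), 0.09716693311929703)
x     0.30 0.35 0.40 0.45 0.50 0.55 0.60 0.65 0.70 0.75
 0.70 -833    8   12   12   39   79  100  136  157  828
 0.65  600  589   30   30   44   86   96  143  185  829
 0.60  624  616   27   27   38   75   83   91  117  835
 0.55  646  615   30   41   35  145  141  144  141  836
 0.50  655   11   11  170  176  166  168  162  411  952
 0.45  660  143  161  167  159  149  175  176  153  956
 0.40  104  124  126   1
[... 227 characters left out ...]
147   37  109  163  161  835
 0.15  -52    7  141  145  144   62  129  169  148  834
 0.10 -110   10   34   34   13   87  169  167   12  987
 0.05 -830    7   23   18   26   48  167  165  791  993
-0.00 -825    9   12   29   31   10   27   25   21  996
-0.05 -833   10    8   30   27   11   26   23   23  998
-0.10 -835    9   17   11   13   11   29   21   11  844
-0.15 -823    7   12   11   11   11   25  111  110  837
-0.20 -830   14   14   19   18  100  128  121  122  835
-0.25 -827    4   11   68  103  124  129  234  227  835
-0.30 -829    9   12   12   12  123  124  241  253  851
-0.35 -832    9   10    9   11   11   52   73  242 1025
-0.40 -829   10   47   14   11   13  445  437  792 1030
```

Request:
{"method": "send_rows", "body": {"motion": [[8.5,0,0,-1.5,-6.5],[8.5,0,0,-1.5,-6.5],[8.5,0,0,-1.5,-6.5],[8.5,0,0,-1.5,-6.5],[8.5,-1,-3,0,0]]}}

```text
clock: 0.6
ee_pos: [0.3021, 0.5777, 0.3022]
orientation: [-0.013, 1.0, -0.004, -0.003]
wrist_force: [-0.0, -0.4, -0.3]
width: 0.996
```

Request:
{"method": "send_rows", "body": {"motion": [[8.5,-3,-3.5,0,0],[8.5,-3,-3.5,0,0],[8.5,-3,-3.5,0,0],[8.5,-3,-3.5,0,0],[8.5,-2.5,-4,0,0]]}}

```text
clock: 1.1
ee_pos: [0.4515, 0.3987, 0.3008]
orientation: [-0.019, 1.0, -0.004, -0.004]
wrist_force: [1.1, 1.7, 0.1]
width: 0.998
```

Request:
{"method": "send_rows", "body": {"motion": [[8.5,-1,-4.5,0,0],[8.5,-1,-4.5,0,0],[8.5,-1,-4.5,0,0],[8.5,-1,-4.5,0,0],[8.5,0,-4.5,0,0]]}}

```text
clock: 1.6
ee_pos: [0.5029, 0.1644, 0.3002]
orientation: [-0.017, 1.0, -0.005, -0.005]
wrist_force: [0.2, 0.0, 0.5]
width: 0.994
```

Run:
```python
from h import *
print(manip.sense()['ee_pos'],manip.sense()['orientation'])
a=get('wrist','w1.png');np.savez('w1.npz',W=world(a),i=a['image'])
```

```text
[0.50289915 0.16441357 0.30019837] [-0.0168725   0.99983302 -0.00487658 -0.00504587]
```

View pics/w1.png

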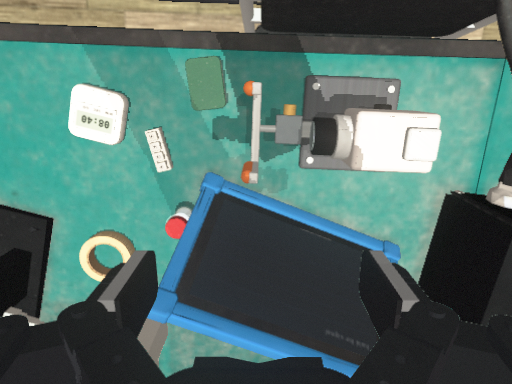

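Run:
```python
from h import *
d=np.load('w1.npz');W=d['W'];im=d['i'];h=cv2.cvtColor(im,cv2.COLOR_BGR2HSV)
k=(h[...,0]<18)&(h[...,1]>120)&(h[...,2]>100)&(W[...,2]>.08)
for b in((240,78,265,98),(235,158,265,190)):
    s=np.zeros_like(k);s[b[1]:b[3],b[0]:b[2]]=1;P=W[k&s];T=P[P[:,2]>.132];print('bump',P.min(0).round(3),P.max(0).round(3),'top',T.mean(0).round(3),len(T))
s=np.zeros(k.shape,bool);s[70:175,298:405]=1
P=W[s&(W[...,2]>.006)&(W[...,2]<.02)][:,:2].astype(np.float32);print('base',cv2.minAreaRect(P))
s[:]=0;s[100:180,340:445]=1
P=W[s&(W[...,2]>.12)][:,:2].astype(np.float32);print('cam',cv2.minAreaRect(P))
s[:]=0;s[100:180,305:345]=1
P=W[s&(W[...,2]>.10)&(h[...,2]<90)];print('lens',P.min(0),P.max(0),P.mean(0))
```

```text
bump [0.423 0.149 0.135] [0.434 0.157 0.141] top [0.429 0.153 0.139] 108
bump [0.496 0.149 0.101] [0.508 0.157 0.141] top [0.501 0.153 0.139] 95
base ((0.4666355848312378, 0.26831692457199097), (0.11050830781459808, 0.10966599732637405), 89.49707794189453)
cam ((0.4667789340019226, 0.26590338349342346), (0.07575281709432602, 0.048153672367334366), 89.40998077392578)
lens [0.45062514 0.20755545 0.12154344] [0.48300575 0.22641526 0.14737073] [0.46479171 0.217107   0.14189136]
```

Request:
{"method": "send_rows", "body": {"motion": [[8.5,0,-4.5,0,0],[8.5,0,-4.5,0,0],[8.5,0,-4.5,0,0],[8.5,0,-4.5,0,0],[8.5,0,-4.5,0,0]]}}

```text
clock: 2.15
ee_pos: [0.5069, -0.0666, 0.3022]
orientation: [-0.015, 1.0, -0.006, -0.006]
wrist_force: [0.4, 0.1, -0.8]
width: 0.993
```

Request:
{"method": "send_rows", "body": {"motion": [[8.5,0,-4,0.5,0],[8.5,0,-4,1,0],[8.5,0,-4,1,0],[8.5,0,-2,1,0],[8.5,0,0,0,0]]}}

```text
clock: 2.65
ee_pos: [0.5079, -0.2191, 0.2676]
orientation: [-0.01, 1.0, -0.007, -0.007]
wrist_force: [-0.4, 0.2, 0.6]
width: 0.998
```

Run:
```python
from h import *
print(manip.sense()['ee_pos'],manip.sense()['orientation'])
a=get('wrist','w2.png');np.savez('w2.npz',W=world(a),i=a['image'])
W=world(a);h=cv2.cvtColor(a['image'],cv2.COLOR_BGR2HSV)
k=(h[...,0]>100)&(h[...,0]<125)&(h[...,1]>120)&(W[...,2]>.0)&(W[...,2]<.02)&(abs(W[...,0]-.5)<.1)&(abs(W[...,1]+.24)<.08)
print(k.sum(),cv2.minAreaRect(W[k][:,:2].astype(np.float32)))
k=(h[...,2]<90)&(W[...,2]>.085)&(W[...,2]<.1)&(abs(W[...,0]-.5)<.05)&(abs(W[...,1]+.24)<.04)
print('grip',k.sum(),k.sum() and cv2.minAreaRect(W[k][:,:2].astype(np.float32)))
```

```text
[ 0.50792878 -0.21908553  0.26761795] [-0.00981542  0.9999023  -0.00743982 -0.00661044]
4241 ((0.5004221200942993, -0.24112293124198914), (0.1126985177397728, 0.07012421637773514), 1.7682163715362549)
grip 707 ((0.4985850751399994, -0.24089780449867249), (0.04329781234264374, 0.01316219475120306), 1.1145949363708496)
```

View pics/w2.png

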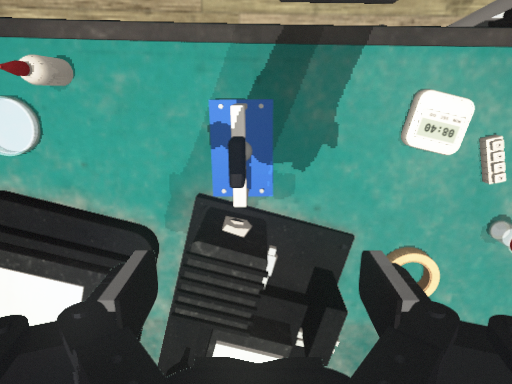

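Request:
{"method": "send_rows", "body": {"motion": [[8.5,0.2,-0.7,3,0],[8.5,0.2,-0.6,3,0],[8.5,0.2,-0.6,3,0],[8.5,0,0,3,0],[8.5,0,0,3,0]]}}

```text
clock: 3.2
ee_pos: [0.509, -0.2316, 0.12]
orientation: [-0.016, 1.0, -0.006, 0.001]
wrist_force: [0.8, 0.5, 0.1]
width: 0.996
```

Run:
```python
from rig import manip
s=manip.sense();print(s['ee_pos'],s['orientation'],s['wrist_force'])
```

```text
[ 0.50901414 -0.23155882  0.1200399 ] [-1.56291210e-02  9.99857688e-01 -6.31603037e-03  6.64322004e-04] [0.76768908 0.45644854 0.05139913]
```

Request:
{"method": "send_rows", "body": {"motion": [[8.5,0.5,-0.5,0.5,0],[8.5,0.5,-0.5,0.5,0.3],[8.5,0,0,0,0]]}}

```text
clock: 3.5
ee_pos: [0.4982, -0.2379, 0.1081]
orientation: [-0.016, 1.0, -0.004, -0.002]
wrist_force: [-0.5, 0.0, 0.4]
width: 0.994
```

Request:
{"method": "send_rows", "body": {"motion": [[8.5,-0.1,-0.3,1,0],[8.5,0,-0.2,1,0],[8.5,0,0,0.8,0],[8.5,0,0,0,0]]}}

```text
clock: 3.9
ee_pos: [0.5022, -0.244, 0.0815]
orientation: [-0.016, 1.0, -0.005, 0.002]
wrist_force: [0.4, 0.4, 0.9]
width: 0.999
```

Request:
{"method": "send_rows", "body": {"motion": [[6,0.1,0.3,0.3,0],[4.5,0,0,0,0],[3.5,0,0,0,0]], "force": 30}}

```text
clock: 4.2
ee_pos: [0.5012, -0.2408, 0.0782]
orientation: [-0.016, 1.0, -0.005, 0.002]
wrist_force: [-0.0, -0.1, -0.6]
width: 0.512
```

Run:
```python
from h import *
print(manip.sense()['ee_pos'],manip.sense()['width'])
a=get('wrist','w3.png')
W=world(a);h=cv2.cvtColor(a['image'],cv2.COLOR_BGR2HSV)
k=(h[...,0]>100)&(h[...,0]<125)&(h[...,1]>120)&(W[...,2]>-.01)&(W[...,2]<.03)&(abs(W[...,0]-.5)<.1)&(abs(W[...,1]+.24)<.08)
print(k.sum(),k.sum() and cv2.minAreaRect(W[k][:,:2].astype(np.float32)))
```

```text
[ 0.50123919 -0.24078777  0.0782046 ] 0.5124292730325509
13200 ((0.5020541548728943, -0.24016287922859192), (0.11584796011447906, 0.07180791348218918), 1.7123394012451172)
```

View pics/w3.png

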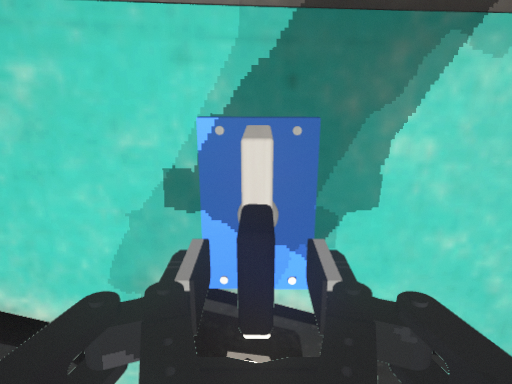

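Request:
{"method": "send_rows", "body": {"motion": [[2.7,0,0,0,0],[2.2,0,0,0,0],[1.8,0,0,0,0],[1.5,0,0,0,0],[1.2,0,0,0,0]], "force": 40}}

```text
clock: 4.75
ee_pos: [0.5016, -0.241, 0.0789]
orientation: [-0.015, 1.0, -0.005, 0.002]
wrist_force: [0.8, 0.1, 0.3]
width: 0.156
```

Request:
{"method": "send_rows", "body": {"motion": [[0.5,0,0,0,0],[0.5,0,0,0,0],[0.5,0,0,0,0]], "force": 50}}

```text
clock: 5.05
ee_pos: [0.5016, -0.2411, 0.079]
orientation: [-0.015, 1.0, -0.005, 0.002]
wrist_force: [-0.9, -0.5, -0.3]
width: 0.153
```

Request:
{"method": "send_rows", "body": {"motion": [[0.5,0,0,-0.2,0],[0.5,0,0,-0.4,0],[0.5,0,0,-0.6,0],[0.5,0,0,-0.7,0],[0.5,0,0,-0.7,0]]}}

```text
clock: 5.55
ee_pos: [0.4999, -0.2399, 0.1052]
orientation: [-0.016, 1.0, -0.005, 0.0]
wrist_force: [1.5, -0.1, -1.7]
width: 0.154
```

Request:
{"method": "send_rows", "body": {"motion": [[0.5,0,0,-0.8,0],[0.5,0,0,-0.8,0],[0.5,0,0,-0.8,0],[0.5,0,0,-0.8,0],[0.5,0,0,-0.8,0]]}}

```text
clock: 6.05
ee_pos: [0.5001, -0.2395, 0.1496]
orientation: [-0.016, 1.0, -0.005, 0.001]
wrist_force: [0.4, 0.8, -3.2]
width: 0.156
```

Request:
{"method": "send_rows", "body": {"motion": [[0.5,0,0,-0.8,0],[0.5,0,0,-0.8,0],[0.5,0,0,-0.8,0],[0.5,0,0,-0.5,0],[0.5,0,0,-0.2,0]]}}

```text
clock: 6.55
ee_pos: [0.5004, -0.2394, 0.1846]
orientation: [-0.016, 1.0, -0.005, 0.002]
wrist_force: [0.9, 0.7, -2.3]
width: 0.153
```

```bash
cat > chk.py <<'E'
import sys
from h import *
s=manip.sense();print(s['clock'],s['ee_pos'].round(4),s['orientation'].round(4),s['wrist_force'].round(2),s['width'].round(3))
a=get('wrist',sys.argv[1]);W=world(a);h=cv2.cvtColor(a['image'],cv2.COLOR_BGR2HSV)
e=s['ee_pos'];k=(h[...,0]>100)&(h[...,0]<125)&(h[...,1]>120)&(abs(W[...,2]-e[2]+.071)<.02)&(abs(W[...,0]-e[0])<.09)&(abs(W[...,1]-e[1])<.06)
P=W[k];P=P[~np.isnan(P).any(1)]
print(len(P),cv2.minAreaRect(P[:,:2].astype(np.float32)))
A=np.c_[P[:,:2]-e[:2],np.ones(len(P))];print('top plane dz/dx dz/dy z',np.linalg.lstsq(A,P[:,2],rcond=None)[0].round(4))
E
python3 chk.py w4.png
```

```text
Traceback (most recent call last):
  File "chk.py", line 3, in <module>
    s=manip.sense();print(s['clock'],s['ee_pos'].round(4),s['orientation'].round(4),s['wrist_force'].round(2),s['width'].round(3))
                                                                                                              ^^^^^^^^^^^^^^^^
AttributeError: 'float' object has no attribute 'round'
```

```bash
sed -i "s/s\['width'\].round(3)/s['width']/" chk.py; python3 chk.py w4.png
```

```text
6.55 [ 0.5004 -0.2394  0.1846] [-0.0156  0.9999 -0.005   0.0018] [ 0.86  0.68 -2.31] 0.15311509718412228
10889 ((0.49175208806991577, -0.23970544338226318), (0.09773647040128708, 0.07015678286552429), 1.6372071504592896)
top plane dz/dx dz/dy z [ 0.0004 -0.0077  0.1136]
```

View pics/w4.png

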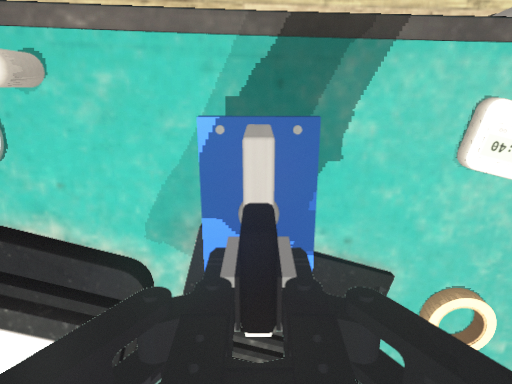

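Request:
{"method": "send_rows", "body": {"motion": [[0.5,0,0.2,-0.2,0.3],[0.5,0.1,0.4,-0.2,0.3],[0.5,0.1,0.6,-0.2,0.3],[0.5,0.1,0.8,-0.1,0.3],[0.5,0.1,0.9,-0.1,0.3]]}}

```text
clock: 7.1
ee_pos: [0.4947, -0.2089, 0.1918]
orientation: [-0.001, 1.0, -0.005, 0.001]
wrist_force: [-0.3, 0.2, -2.0]
width: 0.156
```

Request:
{"method": "send_rows", "body": {"motion": [[0.5,0.1,0.9,0,0.2],[0.5,0.1,0.9,0,0.2],[0.5,0.1,0.9,0,0.2],[0.5,0.1,0.9,0,0],[0.5,0.1,0.9,0,0]]}}

```text
clock: 7.6
ee_pos: [0.4894, -0.1584, 0.1913]
orientation: [0.004, 1.0, -0.005, 0.001]
wrist_force: [0.0, -0.0, -2.5]
width: 0.157
```

Request:
{"method": "send_rows", "body": {"motion": [[0.5,0.1,1,0,0],[0.5,0.1,1,0,0],[0.5,0.1,1,0,0],[0.5,0.1,1,0,0],[0.5,0.1,1,0,0]]}}

```text
clock: 8.1
ee_pos: [0.4844, -0.1039, 0.1908]
orientation: [0.004, 1.0, -0.005, 0.001]
wrist_force: [-0.3, -0.1, -2.2]
width: 0.154
```

Request:
{"method": "send_rows", "body": {"motion": [[0.5,0.1,1,0,0],[0.5,0.1,1,0,0],[0.5,0.1,1,0,0],[0.5,0.1,1,0,0],[0.5,0.1,1,0,0]]}}

```text
clock: 8.6
ee_pos: [0.4794, -0.0493, 0.1904]
orientation: [0.004, 1.0, -0.004, 0.001]
wrist_force: [-1.0, 0.6, -2.3]
width: 0.155
```

Request:
{"method": "send_rows", "body": {"motion": [[0.5,0.1,1,0,0],[0.5,0.1,1,0,0],[0.5,0.1,1,0,0],[0.5,0.1,1,0,0],[0.5,0.1,1,0,0]]}}

```text
clock: 9.1
ee_pos: [0.4743, 0.0053, 0.19]
orientation: [0.004, 1.0, -0.004, 0.001]
wrist_force: [-0.2, 0.4, -1.8]
width: 0.156
```

Request:
{"method": "send_rows", "body": {"motion": [[0.5,0.1,1,0,0],[0.5,0.1,0.9,0,0],[0.5,0.1,0.8,-0.1,0],[0.5,0.1,0.7,-0.1,0],[0.5,0.1,0.7,0,0]]}}

```text
clock: 9.6
ee_pos: [0.4693, 0.0505, 0.1917]
orientation: [0.004, 1.0, -0.004, 0.001]
wrist_force: [-0.2, -0.7, -2.8]
width: 0.154
```

Request:
{"method": "send_rows", "body": {"motion": [[0.5,0.1,0.6,0,0],[0.5,0.1,0.6,0,0],[0.5,0,0.5,0,0],[0.5,0,0.3,0,0],[0.5,0,0.1,0,0]]}}

```text
clock: 10.1
ee_pos: [0.4672, 0.0739, 0.1915]
orientation: [0.004, 1.0, -0.004, 0.001]
wrist_force: [0.4, 0.7, -0.8]
width: 0.153
```

```bash
cat >> chk.py <<'E'
k=(h[...,0]<18)&(h[...,1]>120)&(h[...,2]>100)&(W[...,2]>.125)&(W[...,2]<.15)&(W[...,1]>.1)&(W[...,1]<.2)
for q in (W[k&(W[...,0]<.467)],W[k&(W[...,0]>.467)]): print('bump',len(q), q.mean(0) if len(q) else '', q[:,1].min() if len(q) else '')
E
python3 chk.py w5.png
```

```text
10.1 [0.4672 0.0739 0.1915] [ 0.0036  1.     -0.0045  0.001 ] [ 0.37  0.69 -0.79] 0.1533662557291436
10903 ((0.4586496949195862, 0.07399483025074005), (0.07007536292076111, 0.0981529951095581), 89.44276428222656)
top plane dz/dx dz/dy z [-0.0018 -0.0076  0.1206]
bump 349 [0.42735371 0.15130035 0.134206  ] 0.14859717071406095
bump 333 [0.49977961 0.15159904 0.13311698] 0.1480938588286368
```

View pics/w5.png

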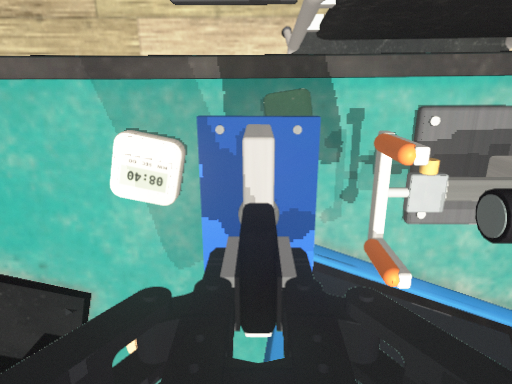

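Request:
{"method": "send_rows", "body": {"motion": [[0.5,0,0.3,0,0],[0.5,0,0.5,0,0],[0.5,0,0.5,0,0],[0.5,0,0.5,0,0],[0.5,0,0.5,0,0]]}}

```text
clock: 10.65
ee_pos: [0.4675, 0.0975, 0.1913]
orientation: [0.005, 1.0, -0.005, 0.001]
wrist_force: [-0.8, 0.5, -1.5]
width: 0.154
```

Request:
{"method": "send_rows", "body": {"motion": [[0.5,0,0.4,0,0],[0.5,0,0.3,0,0],[0.5,0,0.2,0,0],[0.5,0,0.1,0,0],[0.5,0,0,0,0]]}}

```text
clock: 11.15
ee_pos: [0.4676, 0.1095, 0.1911]
orientation: [0.004, 1.0, -0.005, 0.001]
wrist_force: [0.1, -1.3, -2.7]
width: 0.155
```

```bash
python3 chk.py w6.png
```

```text
11.15 [0.4676 0.1095 0.1911] [ 0.004   1.     -0.0046  0.001 ] [ 0.07 -1.31 -2.74] 0.15518262633681465
10886 ((0.4586350917816162, 0.10965704172849655), (0.07018962502479553, 0.09734860807657242), 89.39752960205078)
top plane dz/dx dz/dy z [-0.0015 -0.0083  0.1202]
bump 390 [0.42739255 0.15232138 0.13678453] 0.1485557331892103
bump 282 [0.49889565 0.15191837 0.13346642] 0.14814024377152715
```

Request:
{"method": "send_rows", "body": {"motion": [[0.5,0,0.2,0,0],[0.5,0,0.2,0,0],[0.5,0,0,0,0]]}}

```text
clock: 11.5
ee_pos: [0.4676, 0.1132, 0.1911]
orientation: [0.005, 1.0, -0.005, 0.001]
wrist_force: [0.2, -1.0, -2.2]
width: 0.152
```

Request:
{"method": "send_rows", "body": {"motion": [[0.5,0,0.2,0,0],[0.5,0,0.2,0,0],[0.5,0,0.1,0,0],[0.5,0,0,0,0]]}}

```text
clock: 11.9
ee_pos: [0.4677, 0.1172, 0.1911]
orientation: [0.005, 1.0, -0.006, 0.001]
wrist_force: [0.4, -2.1, -0.9]
width: 0.153
```

```bash
python3 chk.py w7.png
```

```text
11.9 [0.4677 0.1172 0.1911] [ 4.8e-03  1.0e+00 -5.6e-03  8.0e-04] [ 0.44 -2.12 -0.91] 0.15314623038618588
10898 ((0.4588202238082886, 0.11841581761837006), (0.07275831699371338, 0.09741751849651337), 89.38209533691406)
top plane dz/dx dz/dy z [-0.0032 -0.0112  0.1201]
bump 378 [0.42741382 0.15588411 0.13686245] 0.15208729743731975
bump 291 [0.49910759 0.15545441 0.13417149] 0.15142282676308702
```

Request:
{"method": "send_rows", "body": {"motion": [[0.5,0,0.2,0,0],[0.5,0,0.2,0,0],[0.5,0,0,0,0],[0.5,0,0,0,0],[0.5,0,0,0,0]]}}

```text
clock: 12.45
ee_pos: [0.4678, 0.1204, 0.1911]
orientation: [0.005, 1.0, -0.006, 0.001]
wrist_force: [-0.3, -2.1, -1.6]
width: 0.154
```

Request:
{"method": "send_rows", "body": {"motion": [[0.5,0,0,0,0],[0.5,0,0,0,0],[0.5,0,0,0,0],[0.5,0,0,0,0],[0.5,0,0,0,0]]}}

```text
clock: 12.95
ee_pos: [0.4678, 0.1202, 0.1911]
orientation: [0.005, 1.0, -0.006, 0.001]
wrist_force: [-1.3, -2.4, -1.2]
width: 0.153
```

```bash
python3 chk.py w8.png
python3 - <<'E'
from h import *
f=[]
for i in range(4):
    a=get('scene');f.append(manip.sense()['wrist_force'])
print(np.mean(f,0),manip.sense()['dq'].round(4))
o=np.zeros((600,700,3),np.uint8);o[:600,:420]=cv2.resize(a['image'][150:250,180:250],(420,600),interpolation=cv2.INTER_CUBIC)
w=cv2.imread('pics/w8.png');o[:400,420:]=cv2.resize(w[90:290,190:330],(280,400));cv2.imwrite('pics/fin.png',o)
E
```

```text
12.95 [0.4678 0.1202 0.1911] [ 5.2e-03  1.0e+00 -6.3e-03  7.0e-04] [-1.34 -2.4  -1.17] 0.15294858806553652
10903 ((0.4589082598686218, 0.12134526669979095), (0.07298166304826736, 0.09758412837982178), 89.46841430664062)
top plane dz/dx dz/dy z [-0.0037 -0.0124  0.1202]
bump 378 [0.42740943 0.15874262 0.1367852 ] 0.15483833102677746
bump 307 [0.49923679 0.15838451 0.13437789] 0.15441277590599253
[ 0.18068384 -2.52023931 -0.64133119] [-0.0006  0.0002 -0.0007 -0.0006  0.0004  0.0029 -0.0001]
```

View pics/fin.png

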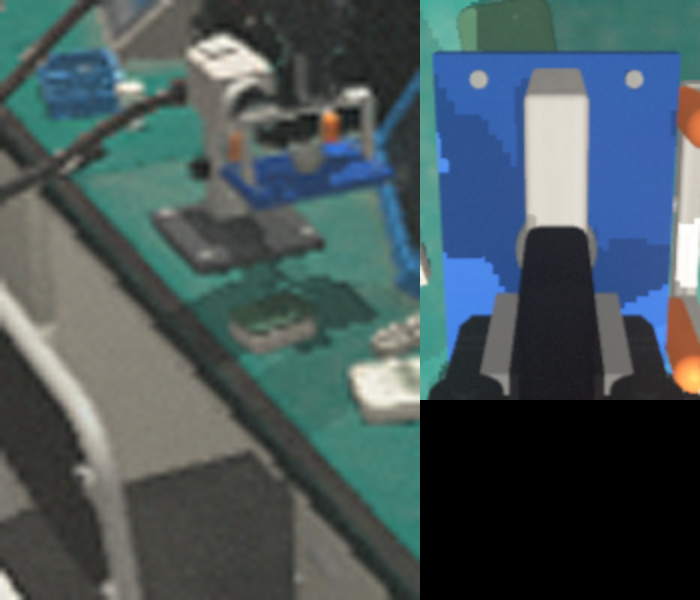

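The left half shows the level tray pressed against both orange bumpers, with the ball at about (305,155) in its pocket in front of the lens. The right half shows the ball's rim on both sides of the grip at about (555,240). The bumpers have given way about 6.5 mm, at about 2.5 N, and everything is still, so I'm handing in.

```bash
python3 -c "
from rig import manip
print(manip.finish_job())"
```

```text
the job is handed in; nothing more can be done
None
```

I picked up the tray by its black grip, carried it level to the inspection camera and pressed its long side on the orange stops. I handed the job in at about 13 s, still holding it there; no verdict is reported.

My last checks before handing in:
- **Stops:** both bumpers had moved back about 6 to 6.5 mm, and the push averaged about 2.5 N (allowed 0.5 to 15 N).
- **Tray pose:** tilt was about 0.013 rad and it was square to the lens within about 0.02 rad. The pocket was about 0.129 m high and within a few millimetres of the lens axis sideways.
- **Holding still:** the joints were practically motionless (0.003 rad/s at most) and the grip opening was steady.
- **Ball:** it was seen in its pocket in both the wrist and scene pictures.
- **Bystanders:** the arm and tray kept clear of them, and those in view looked undisturbed. I did not measure their positions again at the end.

No check failed. The wrist force reading scatters by about 1 N, so I relied on how far the bumpers had moved to confirm the push.

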